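# Tighten the pipe clamp with a T-handle hex key

## Robot

A 7-joint arm with a two-finger parallel gripper is mounted at the origin on a cart in front of the work surface, level with it; the furniture and walls round the work are solid. World frame = base frame: x ahead of the robot, y to its left, z up, the work surface at z = 0. Lengths are in m, angles in rad, forces in N, time in s.
With the tool pointing down it reaches from about 0.425 to 0.875 m from the base axis. Payload 4.7 kg.
Tool frame: the origin (TCP) lies on the mounting face of the last link; the fingertips stand 182 mm ahead of it and the grasp point (between the pads) lies 164 mm ahead of it (bot.grip_point_offset is the distance from the TCP to the grasp point, in m); z points along the fingers, x is the direction in which the jaws open and shut, and the axes are right-handed (so a half turn about z gives the same grasp; the last joint's range is limited). The gripper opens to 87 mm and grips with 3 to 60 N. Pads are 19 mm wide; open, the fingers measure 117 mm over their backs; the gripper's body (75 mm by 190 mm) begins 51 mm behind the grasp point.
Start: joints at [1.227, 0.321, -0.07, 1.45, 0.023, 1.371, -0.057], TCP at [0.228, -0.609, 0.405] pointing down, gripper open.
Joint ranges: [-2.86, 2.86], [-0.3, 2.09], [-1.38, 1.24], [0.06, 2.45], [-1.56, 4.7], [0.09, 2.05], [-2.69, 2.69]. Speed limits (rad/s): [2.57, 2.57, 3.14, 3.14, 3.14, 3.14, 3.14].

## Interface

Orientations are given as a unit quaternion [w, x, y, z].
In Python, from rig import bot gives the robot as it stands.
- The arm moves only by the tool drive_tool, never from a script. Its argument "rows" is a list that holds one entry, the list of rows, each a list of 7 numbers: the shift along the tool's x, y, z in m, then the turn, a rotation vector about the tool's x, y, z in rad, then the opening, from 0 (shut) to 1 (fully open). A call has 1 to 8 rows; each row is the pose to reach, as a shift and turn from the pose commanded when the call began, along the tool's axes at that moment; what a row does not reach only later rows make up. A row lasts 1/12 s, in which the tool goes at most 41.7 mm and 7.16 degrees, less where a joint would pass 70% of its speed; a pose out of reach is approached as far as the arm can. A call with a gripper value outside its range is refused whole. The fingers move at their own pace and stop on an object; "squeeze" is the grip in N (left out, the last holds). Time passes only in rows, so rows that repeat a pose let the fingers close. It gives the time, the measured TCP pose, the force and the opening at its end, in the units of the state.
- bot.get_obs(): the state, without advancing time (a new reading comes with each control period).
- bot.snapshot(name): name is "scene" or "top" or "wrist"; returns a dict with "color" (420x560x3 uint8, red, green, blue), "fx", "fy", "cx", "cy" (pixels), "T" (4x4, takes a point from camera to world coordinates). Camera axes: x right, y down, z forward; pixel columns grow to the right and rows downward; lengths in m; the calibration is good to about 2 mm. The wrist camera is an equidistant fisheye: a pixel r from the principal point sees the ray r / f radians off the axis. A picture is of the moment at which its call begins. There is no depth.
- bot.hand_in(): hands the job in, once; it reports no verdict.
The state is a dict: "clock": time; "joint_positions": joint angles; "joint_velocities": joint speeds; "tau": joint torques, N m; "tool_pos": TCP position; "eef_rot": TCP orientation; "wrist_force": force on the tool from outside, world axes, zero at the start; "moment": the same for the moment, N m; "finger_gap": finger opening in m.
Only numpy, scipy, OpenCV 4.12 (cv2) and the standard library are available. Lean on these libraries where they do the work, as an engineer would, in place of code of your own. Each camera call takes 0.05 s, during which the arm holds its last target. There are 200 camera calls.

## Task

Take the red T-handle hex key out of its wooden stand and put it into the hexagon socket of the screw on the blue pipe clamp, feeling for the angle at which it drops fully home, pushing only gently (10 N is plenty; do not wedge it in by force). Only once it is fully home, turn the screw clockwise until it comes up firm against its stop, without wrenching it, then let go and leave the key standing fully home in the screw. Do not disturb the other things on the bench.

Things in the scene. Friction and masses are not known exactly. Their poses are not given: they have to be found in the camera images.
- key: T-handle hex key (0.3 kg), loose, upright in the stand. Origin: middle of its flat tip; z up the shank, x along the handle. Steel shank, hexagon 22 mm across flats, one pair of flats facing +-x; lowest 8 mm taper, hexagonal, from 15 to 22 mm across flats. Red handle bar with flat sides, 118 mm long (x), 18 mm thick (y), 50 to 76 mm above the tip: grip it there across its thickness, from above.
- stand: Wooden block fixed to the bench, 85x85x38 mm, origin at the middle of its underside. The key stands, perhaps leaning a little, in a round hole 29 mm wide and 28 mm deep in the middle of its top. Three small holes stay empty.
- clamp: Blue pipe clamp on a dark base plate (150 mm along x, 80 mm along y), fixed, a grey tube end through it along y; with its screw. Origin: middle of the underside. The blue halves reach 56 mm above the bench; the round screw head (41 mm wide) on them reaches 78 mm. A key at a wrong angle stops with its tip 6 to 10 mm below the mouth; within about 5 degrees of right it drops to the floor.
- socket (a point): Middle of the mouth of the hexagon socket in the screw head (78 mm above the bench, at x = 32 mm of the clamp), fixed to the clamp. The socket is 23 mm across flats, 19.5 mm deep, floor flat. The angle of its hexagon differs every time (repeating every 60 degrees) and is NOT given by any pose: see it in a picture or find it by feel, with light pushes at different angles.
- screw (a joint): Turn of the clamp screw, rad: grows clockwise seen from above; starts between 0 and 0.3, firm stop at 1.2. It moves stiffly (about 0.3 N m) and stays where it is left. The value says nothing of the angle of the hexagon; the head turns with it.
- tape_measure: Bystander: yellow tape measure, 36x70x63 mm, origin in the middle of its underside.
- box_white_small: Bystander: small white cardboard box, 60x101x32 mm, origin in the middle of its underside.
- driver_yellow: Bystander: yellow-handled screwdriver lying flat, 180 mm long, origin in the middle of its underside.
- jar: Bystander: clear jar with red lid, 62 mm wide, 86 mm tall, origin in the middle of its underside.
- tape_1: Bystander: roll of cream masking tape lying flat, 104 mm wide, 25 mm high, origin in the middle of its underside.
- pliers: Bystander: red-handled pliers lying flat, 174 mm long, origin in the middle of its underside.
- spanner_17: Bystander: combination spanner lying flat, 221 mm long, origin in the middle of its underside.

How it is judged:
By the outcome, as a careful person would: the job done as asked, in the order asked, and still so for the second after the job is handed in, with the robot touching nothing.
It also fails if it takes over 72 s, if anything falls off the work surface, if the arm or the gripper's body presses on something with over 40 N, if the wrist force passes 120 N, or if a joint passes its speed limit or range.

## Working session

There is one attempt and no reset: what is moved stays moved. The work goes in short steps, Python scripts to look and compute and a tool call to move; the robot and the scene stay as the last step left them, time stands still between calls to the robot, and variables do not carry over. Pictures are saved under pics/ and viewed, about 8 in all and at most 12, crops included, and the job is handed in when it is done.

Besides the shell and the picture viewer there is one more tool, called by a JSON object that holds its "api" and its "payload", one argument or row to a line. drive_tool: Moves the arm, as the interface text tells. Its arguments: {"type":"object","properties":{"rows":{"type":"array"},"squeeze":{"type":"number"}},"required":["rows"]}

```bash
mkdir -p pics; ls; cat > h.py <<'E'
import numpy as np, cv2
from rig import bot
from scipy.spatial.transform import Rotation as R
def save(s,n): cv2.imwrite('pics/'+n,s['color'][:,:,::-1])
def ray(s,u,v,fish=False):
    x=(u-s['cx'])/s['fx'];y=(v-s['cy'])/s['fy']
    if fish:
        r=np.hypot(x,y);k=np.sin(r)/r if r>1e-9 else 1;d=np.array([x*k,y*k,np.cos(r)])
    else: d=np.array([x,y,1.])
    T=np.array(s['T']);return T[:3,3],T[:3,:3]@d
def hit(s,u,v,z,fish=False):
    o,d=ray(s,u,v,fish);return o+d*(z-o[2])/d[2]
def rot(o): q=o['eef_rot'];return R.from_quat([q[1],q[2],q[3],q[0]])
E
python3 - <<'E'
from h import *
import pickle
o=bot.get_obs();print(o,bot.grip_point_offset)
a=bot.snapshot('scene');b=bot.snapshot('top')
pickle.dump((a,b),open('s.pkl','wb'))
for s in(a,b):print(s['fx'],s['cx'],s['cy'],np.round(s['T'],3).tolist())
cv2.imwrite('pics/a.png',a['color'][:,:,::-1]);cv2.imwrite('pics/b.png',cv2.resize(b['color'],(800,600))[:,:,::-1])
E
```

```text
pics
{'clock': 0.0, 'joint_positions': array([ 1.22708094,  0.32183126, -0.0700962 ,  1.45163378,  0.02263132,
        1.37081328, -0.05689355]), 'joint_velocities': array([ 0.00126254, -0.0006098 , -0.00015104,  0.00147139,  0.00032597,
        0.00040407,  0.00040813]), 'tau': array([-9.00586042e-05, -4.91287458e+01, -4.03918857e-01, -3.12527239e+01,
       -6.37667114e-02,  4.38751420e-02,  1.74004763e-04]), 'tool_pos': array([ 0.22755065, -0.60865911,  0.40367662]), 'eef_rot': array([-4.88857454e-04,  8.21668264e-01, -5.69965230e-01, -8.13656495e-04]), 'wrist_force': array([-0.25323839, -1.13837084, -0.10461737]), 'moment': array([0.00786973, 0.00057663, 0.0075701 ]), 'finger_gap': 0.0871517841406271} 0.1635
489.95381276047243 273.23397867396574 213.33380988076155 [[0.895, -0.331, 0.298, 0.066], [-0.445, -0.677, 0.586, -1.102], [0.008, -0.658, -0.753, 1.456], [0.0, 0.0, 0.0, 1.0]]
449.91599673883564 284.4890167417649 205.39153329058385 [[-0.013, -0.995, 0.095, 0.489], [-1.0, 0.014, 0.001, 0.007], [-0.003, -0.095, -0.995, 1.424], [0.0, 0.0, 0.0, 1.0]]
```

View pics/b.png

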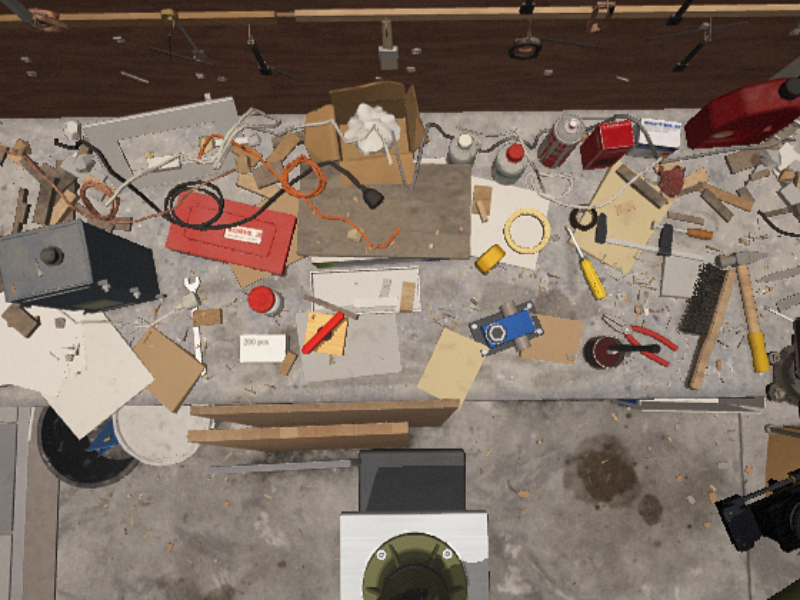

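View pics/a.png

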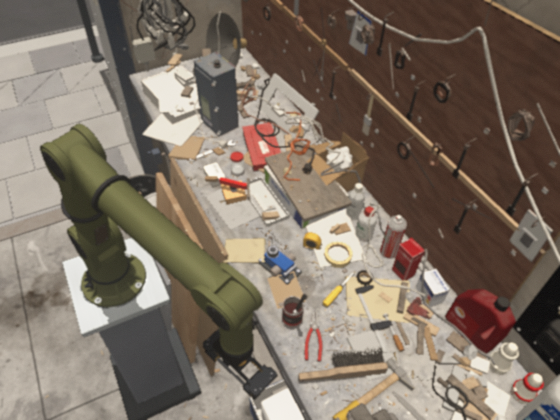

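```bash
cat > m.py <<'E'
from h import *
import pickle
a,b=pickle.load(open('s.pkl','rb'))
for n,s,box in(('scene',a,(205,165,260,200)),('top',b,(205,210,245,255))):
    h=cv2.cvtColor(s['color'],cv2.COLOR_RGB2HSV);m=((h[...,0]<6)|(h[...,0]>174))&(h[...,1]>180)&(h[...,2]>90)
    k=np.zeros_like(m);x0,y0,x1,y1=box;k[y0:y1,x0:x1]=1;m&=k.astype(bool)
    v,u=np.nonzero(m);pts=np.array([hit(s,p,q,.086)[:2] for p,q in zip(u,v)])
    r=cv2.minAreaRect(pts.astype(np.float32)*1000);print(n,len(u),u.mean(),v.mean(),pts.mean(0),r)
for uv in((495,331),(510,328)):print(hit(b,uv[0]*.7,uv[1]*.7,.078))
c=b['color'][195:265,190:400];cv2.imwrite('pics/c.png',cv2.resize(c,None,fx=3.8,fy=3.8,interpolation=cv2.INTER_CUBIC)[:,:,::-1])
for n,u,v in(('board',325,412),('board2',300,435)):print(n,hit(b,u*.7,v*.7,0),hit(b,u*.7,v*.7,.1))
E
python3 m.py
```

```text
scene 66 232.96969696969697 182.0151515151515 [0.53828655 0.18062191] ((537.8375244140625, 180.32164001464844), (14.156251907348633, 101.34659576416016), 44.86988067626953)
top 217 225.64055299539172 232.74654377880185 [0.53747568 0.18434961] ((538.2843017578125, 184.70132446289062), (16.91385841369629, 112.73494720458984), 44.516536712646484)
[ 0.53595715 -0.17574432  0.078     ]
[ 0.54180035 -0.20727947  0.078     ]
board [0.36672259 0.19017906 0.        ] [0.37530736 0.17728617 0.1       ]
board2 [0.31792361 0.24478563 0.        ] [0.32993502 0.22805829 0.1       ]
```

View pics/c.png

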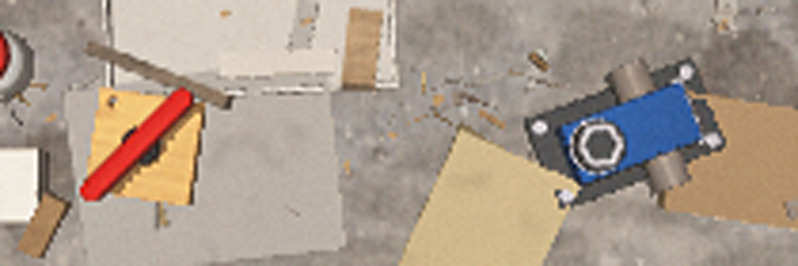

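```bash
cat > go.py <<'E'
# usage: go.py x y z yaw_deg(of tool x); prints shift and turn in tool axes
import sys
from h import *
o=bot.get_obs();x,y,z,w=map(float,sys.argv[1:5]);A=rot(o)
w=np.radians(w);B=R.from_matrix(np.array([[np.cos(w),np.sin(w),0],[np.sin(w),-np.cos(w),0],[0,0,-1]]))
print('t',round(o['clock'],2),'pos',o['tool_pos'],'yaw',np.degrees(np.arctan2(*A.as_matrix()[[1,0],0])),'F',o['wrist_force'],'gap',o['finger_gap'],'j',np.round(o['joint_positions'],2))
print('shift',np.round(A.inv().apply(np.array([x,y,z])-o['tool_pos']),4),'turn',np.round((A.inv()*B).as_rotvec(),4))
E
python3 go.py .52 -.17 .40 -18
```

```text
t 0.1 pos [ 0.22755699 -0.60867389  0.403761  ] yaw -69.49657225870385 F [ 1.0419147  -1.0270196   0.11725695] gap 0.08698730648228797 j [ 1.23  0.32 -0.07  1.45  0.02  1.37 -0.06]
shift [-0.3084 -0.4276  0.0042] turn [-7.000e-04  1.700e-03 -8.988e-01]
```

{"api": "drive_tool", "payload": {
  "rows": [
    [[-0.308, -0.428, 0.004, 0, 0, -0.899, 1], [-0.308, -0.428, 0.004, 0, 0, -0.899, 1], [-0.308, -0.428, 0.004, 0, 0, -0.899, 1], [-0.308, -0.428, 0.004, 0, 0, -0.899, 1], [-0.308, -0.428, 0.004, 0, 0, -0.899, 1], [-0.308, -0.428, 0.004, 0, 0, -0.899, 1], [-0.308, -0.428, 0.004, 0, 0, -0.899, 1], [-0.308, -0.428, 0.004, 0, 0, -0.899, 1]]
  ]
}}

```text
clock: 0.77
tool_pos: [0.4134, -0.3298, 0.4019]
eef_rot: [0.0, 0.988, -0.154, -0.0]
wrist_force: [1.1, -0.8, -0.6]
finger_gap: 0.087
```

```bash
python3 go.py .52 -.17 .40 -18
```

```text
t 0.77 pos [ 0.41337944 -0.32976045  0.40193993] yaw -17.688995415702465 F [ 1.06885012 -0.8094299  -0.55584667] gap 0.08699210312350532 j [ 0.98  0.08 -0.37  1.74  0.03  1.32  0.29]
shift [ 0.053  -0.1846  0.0019] turn [0.0003 0.0005 0.0054]
```

{"api": "drive_tool", "payload": {
  "rows": [
    [[0.053, -0.185, 0.002, 0, 0, 0.005, 1], [0.053, -0.185, 0.002, 0, 0, 0.005, 1], [0.053, -0.185, 0.002, 0, 0, 0.005, 1], [0.053, -0.185, 0.002, 0, 0, 0.005, 1], [0.053, -0.185, 0.002, 0, 0, 0.005, 1], [0.053, -0.185, 0.002, 0, 0, 0.005, 1]]
  ]
}}

```text
clock: 1.27
tool_pos: [0.5231, -0.1649, 0.4001]
eef_rot: [-0.002, 0.988, -0.153, 0.001]
wrist_force: [0.0, 0.5, 0.5]
finger_gap: 0.087
```

```bash
python3 - <<'E'
from h import *
import pickle
s=bot.snapshot('wrist');pickle.dump(s,open('w1.pkl','wb'));save(s,'w1.png');print(s['fx'],s['cx'],s['cy'],np.round(s['T'],3).tolist())
E
python3 go.py .538 .184 .30 45
```

```text
325.19226210127806 285.0410098017363 204.82458768407736 [[0.953, -0.295, -0.072, 0.543], [-0.304, -0.925, -0.228, -0.1], [0.001, 0.239, -0.971, 0.38], [0.0, 0.0, 0.0, 1.0]]
t 1.32 pos [ 0.52170211 -0.16836769  0.399905  ] yaw -17.864710124663745 F [-1.1158379  -1.48468525  0.38865093] gap 0.08682040830066706 j [ 0.75  0.14 -0.53  1.7   0.07  1.32 -0.11]
shift [-0.0925 -0.3402  0.1004] turn [-1.5000e-03 -3.0000e-04 -1.0972e+00]
```

View pics/w1.png

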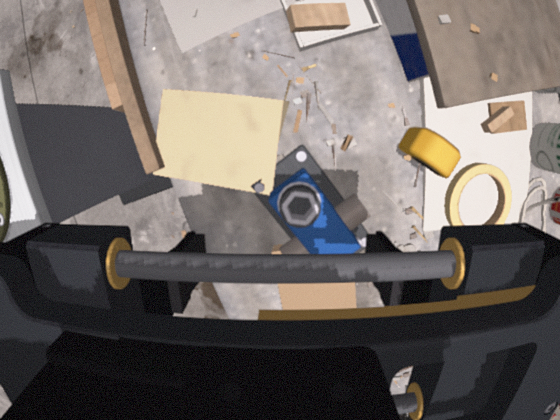

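```bash
python3 - <<'E'
from h import *
import pickle
s=pickle.load(open('w1.pkl','rb'))
print(hit(s,298,204,.078,True))
c=s['color'][179:229,268:328];cv2.imwrite('pics/w1c.png',cv2.resize(c,None,fx=12,fy=12,interpolation=cv2.INTER_CUBIC)[:,:,::-1])
g=cv2.cvtColor(s['color'],cv2.COLOR_RGB2GRAY);print(g[190:220:1,282:316])
E
```

```text
[ 0.53254734 -0.17441351  0.078     ]
[[121 136 126 ...  91 112 124]
 [128 121 100 ...  58  86 109]
 [126 104  66 ...  46  61  95]
 ...
 [ 59  56  67 ... 118  91  71]
 [ 61  55  55 ...  98  68  64]
 [ 57  59  61 ...  78  62  65]]
```

View pics/w1c.png

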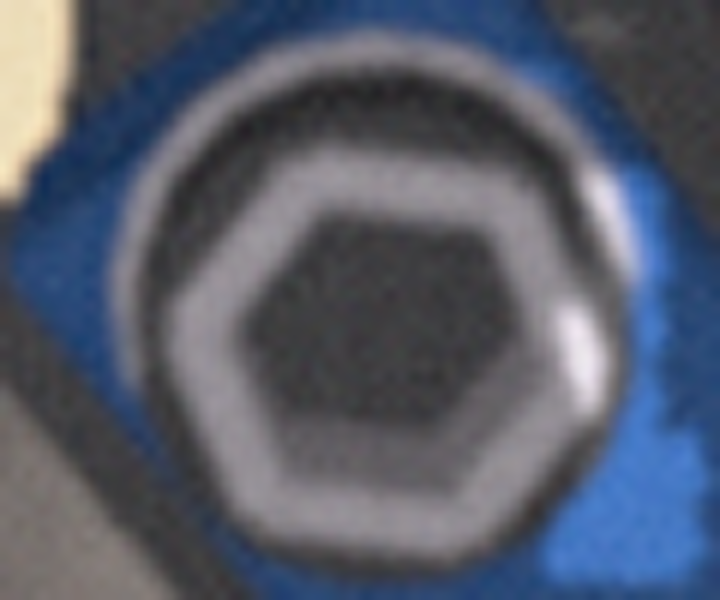

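```bash
cat > hexm.py <<'E'
from h import *
def fit(s,V,z=.078,fish=True):
    P=np.array([hit(s,u,v,z,fish)[:2] for u,v in V]);c=P.mean(0);d=P-c
    a=np.degrees(np.arctan2(d[:,1],d[:,0]));print('c',c,'r',np.round(np.hypot(*d.T)*1000,1),'ang',np.round(a%60,1))
    e=np.exp(6j*np.radians(a)).mean();print('vertex angle mod60',np.degrees(np.angle(e))/6%60)
if __name__=='__main__':
    import pickle
    s=pickle.load(open('w1.pkl','rb'))
    f=lambda L:[(268+(u+.5)/12-.5,179+(v+.5)/12-.5) for u,v in L]
    fit(s,f([(320,205),(495,222),(560,355),(455,490),(285,480),(235,330)]))
    fit(s,f([(318,150),(520,178),(600,390),(470,550),(255,530),(170,335)]))
E
python3 hexm.py
```

```text
c [ 0.53353216 -0.17838783] r [13.1 13.1 13.5 13.  13.9 12.6] ang [38.8 34.2 39.8 36.2 34.6 35.6]
vertex angle mod60 36.532964300551455
c [ 0.53310187 -0.17905567] r [17.9 17.9 17.3 17.6 18.  17.6] ang [31.3 37.4 33.2 35.  35.8 36.4]
vertex angle mod60 34.84528434881656
```

{"api": "drive_tool", "payload": {
  "rows": [
    [[-0.0925, -0.34, 0.04, 0, 0, -1.097, 1], [-0.0925, -0.34, 0.04, 0, 0, -1.097, 1], [-0.0925, -0.34, 0.04, 0, 0, -1.097, 1], [-0.0925, -0.34, 0.04, 0, 0, -1.097, 1], [-0.0925, -0.34, 0.04, 0, 0, -1.097, 1], [-0.0925, -0.34, 0.04, 0, 0, -1.097, 1], [-0.0925, -0.34, 0.04, 0, 0, -1.097, 1], [-0.0925, -0.34, 0.04, 0, 0, -1.097, 1]]
  ]
}}

```text
clock: 1.98
tool_pos: [0.5381, 0.1584, 0.3622]
eef_rot: [0.001, 0.942, 0.335, -0.0]
wrist_force: [0.5, 0.4, -0.1]
finger_gap: 0.0872
```

```bash
python3 go.py .538 .184 .35 45
```

```text
t 1.98 pos [0.53811052 0.15843962 0.36221265] yaw 39.195962456308564 F [ 0.45996024  0.38141454 -0.06232526] gap 0.08717777015435099 j [ 0.4   0.25 -0.84  1.71  0.19  1.27  0.2 ]
shift [ 0.0161 -0.0199  0.0122] turn [ 0.0016  0.001  -0.1013]
```

{"api": "drive_tool", "payload": {
  "rows": [
    [[0.016, -0.02, 0.012, 0.0016, 0.001, -0.101, 1], [0.016, -0.02, 0.012, 0.0016, 0.001, -0.101, 1], [0.016, -0.02, 0.012, 0.0016, 0.001, -0.101, 1], [0.016, -0.02, 0.012, 0.0016, 0.001, -0.101, 1]]
  ]
}}

```text
clock: 2.32
tool_pos: [0.5384, 0.1821, 0.3501]
eef_rot: [-0.0, 0.925, 0.38, -0.0]
wrist_force: [0.8, -1.2, -0.7]
finger_gap: 0.0867
```

```bash
python3 - <<'E'
from h import *
import pickle
s=bot.snapshot('wrist');pickle.dump(s,open('w2.pkl','wb'));save(s,'w2.png')
h=cv2.cvtColor(s['color'],cv2.COLOR_RGB2HSV);m=(((h[...,0]<6)|(h[...,0]>174))&(h[...,1]>170)&(h[...,2]>80)).astype(np.uint8)
n,l,st,ce=cv2.connectedComponentsWithStats(m)
for i in range(1,n):
  if st[i,4]>200:
    c=cv2.findContours((l==i).astype(np.uint8),0,1)[0][0][:,0]
    P=np.array([hit(s,*p,.086,True)[:2] for p in c],np.float32)*1000
    print(st[i],ce[i],cv2.minAreaRect(P))
E
python3 go.py .538 .184 .35 45
```

```text
[426 128  58  65 978] [448.14621677 158.51533742] ((609.0028686523438, 313.67510986328125), (57.32480239868164, 53.390743255615234), 37.463050842285156)
[484 132  76  55 720] [520.87916667 157.89027778] ((658.4739990234375, 375.8702392578125), (107.43439483642578, 11.044700622558594), 76.0239486694336)
[ 277  134   23  120 2542] [287.90165224 194.21715185] ((531.1787719726562, 193.7438507080078), (17.139450073242188, 94.6810302734375), 44.542640686035156)
[ 440  138   38   46 1244] [458.12620579 160.89549839] ((611.0424194335938, 315.7689208984375), (37.42218780517578, 37.79564666748047), 49.439613342285156)
[434 193  41  33 382] [450.91884817 207.14659686] ((636.6203002929688, 287.9527282714844), (40.35942459106445, 16.480112075805664), 85.17106628417969)
t 2.37 pos [0.53862289 0.18170377 0.35039492] yaw 44.558004505127705 F [ 0.25421484  0.10518538 -0.01325278] gap 0.08726643127782815 j [ 0.37  0.28 -0.86  1.71  0.22  1.26  0.23]
shift [ 0.0012 -0.0021  0.0004] turn [-0.0004  0.0002 -0.0077]
```

View pics/w2.png

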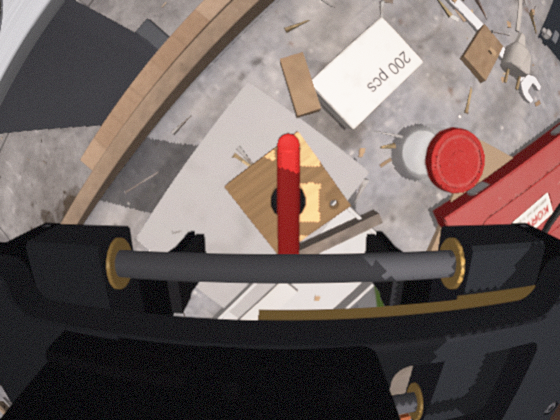

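```bash
python3 go.py .539 .1855 .2365 44.5
```

```text
t 2.37 pos [0.53862289 0.18170377 0.35039492] yaw 44.558004505127705 F [ 0.25421484  0.10518538 -0.01325278] gap 0.08726643127782815 j [ 0.37  0.28 -0.86  1.71  0.22  1.26  0.23]
shift [ 0.003  -0.0024  0.1139] turn [-0.0004  0.0002  0.001 ]
```

{"api": "drive_tool", "payload": {
  "rows": [
    [[0.003, -0.0024, 0.02, 0, 0, 0, 1], [0.003, -0.0024, 0.045, 0, 0, 0, 1], [0.003, -0.0024, 0.07, 0, 0, 0, 1], [0.003, -0.0024, 0.09, 0, 0, 0, 1], [0.003, -0.0024, 0.105, 0, 0, 0, 1], [0.003, -0.0024, 0.114, 0, 0, 0, 1], [0.003, -0.0024, 0.114, 0, 0, 0, 1], [0.003, -0.0024, 0.114, 0, 0, 0, 1]]
  ]
}}

```text
clock: 3.03
tool_pos: [0.5388, 0.1871, 0.237]
eef_rot: [-0.001, 0.925, 0.38, 0.0]
wrist_force: [-0.1, -0.4, -0.3]
finger_gap: 0.087
```

{"api": "drive_tool", "payload": {
  "rows": [
    [[0, 0, 0, 0, 0, 0, 0.3], [0, 0, 0, 0, 0, 0, 0.3], [0, 0, 0, 0, 0, 0, 0.25], [0, 0, 0, 0, 0, 0, 0.2], [0, 0, 0, 0, 0, 0, 0.15], [0, 0, 0, 0, 0, 0, 0], [0, 0, 0, 0, 0, 0, 0], [0, 0, 0, 0, 0, 0, 0]]
  ],
  "squeeze": 35
}}

```text
clock: 3.7
tool_pos: [0.5382, 0.1882, 0.2366]
eef_rot: [-0.001, 0.925, 0.381, 0.0]
wrist_force: [-0.7, -0.2, -0.7]
finger_gap: 0.0417
```

```bash
python3 go.py .539 .1855 .30 44.5
```

```text
t 3.7 pos [0.53824815 0.18824359 0.23658576] yaw 44.81056635974523 F [-0.71617507 -0.22555454 -0.68039458] gap 0.04170256948456468 j [ 0.3   0.41 -0.81  1.82  0.34  1.06  0.14]
shift [-0.0013  0.0024 -0.0634] turn [-0.0015 -0.0009  0.0054]
```

{"api": "drive_tool", "payload": {
  "rows": [
    [[-0.0005, 0.0024, 0, 0, 0, 0, 0.3], [-0.0005, 0.0024, 0, 0, 0, 0, 0.2], [-0.0005, 0.0024, 0, 0, 0, 0, 0], [-0.0005, 0.0024, 0, 0, 0, 0, 0], [-0.0005, 0.0024, 0, 0, 0, 0, 0], [-0.0005, 0.0024, 0, 0, 0, 0, 0], [-0.0005, 0.0024, 0, 0, 0, 0, 0], [-0.0005, 0.0024, 0, 0, 0, 0, 0]]
  ]
}}

```text
clock: 4.37
tool_pos: [0.5396, 0.186, 0.2365]
eef_rot: [-0.001, 0.925, 0.381, -0.0]
wrist_force: [-0.5, -0.9, 0.9]
finger_gap: 0.0295
```

{"api": "drive_tool", "payload": {
  "rows": [
    [[0, 0, 0, 0, 0, 0, 0], [0, 0, 0, 0, 0, 0, 0], [0, 0, 0, 0, 0, 0, 0], [0, 0, 0, 0, 0, 0, 0]]
  ]
}}

```text
clock: 4.7
tool_pos: [0.5396, 0.186, 0.2365]
eef_rot: [-0.001, 0.925, 0.381, -0.0]
wrist_force: [-1.7, -1.6, 1.4]
finger_gap: 0.029
```

```bash
python3 go.py .539 .1855 .30 44.5
```

```text
t 4.7 pos [0.53957197 0.18603564 0.23651304] yaw 44.80117966566978 F [-1.74845991 -1.6329008   1.44684351] gap 0.02902089688265653 j [ 0.3   0.41 -0.81  1.81  0.34  1.06  0.15]
shift [-0.0007 -0.0001 -0.0635] turn [-0.0015 -0.0006  0.0053]
```

{"api": "drive_tool", "payload": {
  "rows": [
    [[0, 0, 0, 0, 0, 0, 0], [0, 0, 0, 0, 0, 0, 0], [0, 0, 0, 0, 0, 0, 0], [0, 0, 0, 0, 0, 0, 0], [0, 0, 0, 0, 0, 0, 0], [0, 0, 0, 0, 0, 0, 0]]
  ]
}}

```text
clock: 5.2
tool_pos: [0.5396, 0.1861, 0.2365]
eef_rot: [-0.001, 0.925, 0.381, -0.0]
wrist_force: [-1.3, -1.6, 0.9]
finger_gap: 0.0296
```

```bash
python3 - <<'E'
from h import *
o=bot.get_obs();print(o['wrist_force'],o['moment'],o['finger_gap'])
s=bot.snapshot('wrist');save(s,'w3.png')
E
```

```text
[-1.25720535 -1.56938806  0.85818378] [-0.51519933  0.32574968 -0.02112271] 0.029624279986542452
```

View pics/w3.png

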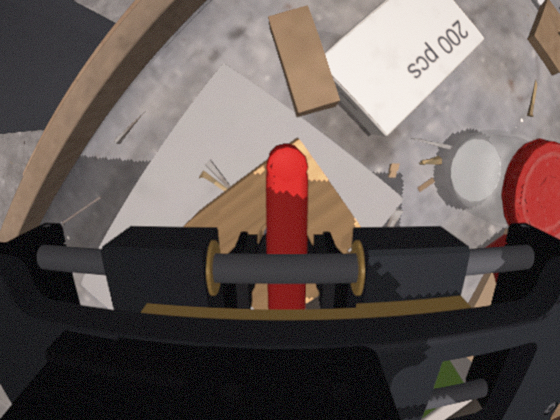

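{"api": "drive_tool", "payload": {
  "rows": [
    [[0, 0, 0, 0, 0, 0, 0.5], [0, 0, 0, 0, 0, 0, 0.5], [0, 0, -0.009, 0, 0, 0, 0.5], [0, 0, -0.009, 0, 0, 0, 0.4], [0, 0, -0.009, 0, 0, 0, 0], [0, 0, -0.009, 0, 0, 0, 0], [0, 0, -0.009, 0, 0, 0, 0], [0, 0, -0.009, 0, 0, 0, 0]]
  ]
}}

```text
clock: 5.92
tool_pos: [0.5396, 0.1861, 0.2455]
eef_rot: [-0.001, 0.925, 0.381, -0.0]
wrist_force: [-0.7, 0.5, -0.9]
finger_gap: 0.0178
```

{"api": "drive_tool", "payload": {
  "rows": [
    [[0, 0, 0, 0, 0, 0, 0], [0, 0, 0, 0, 0, 0, 0], [0, 0, 0, 0, 0, 0, 0], [0, 0, 0, 0, 0, 0, 0], [0, 0, 0, 0, 0, 0, 0], [0, 0, 0, 0, 0, 0, 0]]
  ]
}}

```text
clock: 6.42
tool_pos: [0.5396, 0.1861, 0.2455]
eef_rot: [-0.001, 0.925, 0.381, 0.0]
wrist_force: [-0.7, -0.1, -0.2]
finger_gap: 0.0177
```

{"api": "drive_tool", "payload": {
  "rows": [
    [[0, 0, -0.008, 0, 0, 0, 0], [0, 0, -0.02, 0, 0, 0, 0], [0, 0, -0.035, 0, 0, 0, 0], [0, 0, -0.05, 0, 0, 0, 0], [0, 0, -0.07, 0, 0, 0, 0], [0, 0, -0.09, 0, 0, 0, 0], [0, 0, -0.11, 0, 0, 0, 0], [0, 0, -0.12, 0, 0, 0, 0]]
  ],
  "squeeze": 45
}}

```text
clock: 7.08
tool_pos: [0.54, 0.1866, 0.369]
eef_rot: [-0.001, 0.924, 0.381, 0.002]
wrist_force: [0.4, 0.5, -3.1]
finger_gap: 0.0177
```

```bash
python3 go.py .5335 -.1785 .365 36; python3 - <<'E'
from h import *
s=bot.snapshot('wrist');save(s,'w4.png')
s=bot.snapshot('scene');cv2.imwrite('pics/w4s.png',cv2.resize(s['color'][130:250,170:330],None,fx=5,fy=5,interpolation=2)[:,:,::-1])
E
```

```text
t 7.08 pos [0.53996267 0.1865871  0.36896637] yaw 44.826424979493304 F [ 0.3786648   0.50050107 -3.10129972] gap 0.0177238615188972 j [ 0.37  0.27 -0.87  1.68  0.22  1.29  0.24]
shift [-0.262   0.2544  0.003 ] turn [ 0.0003 -0.0045  0.154 ]
```

View pics/w4.png

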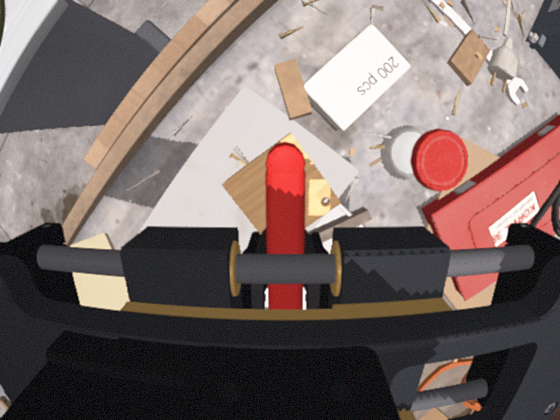

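View pics/w4s.png

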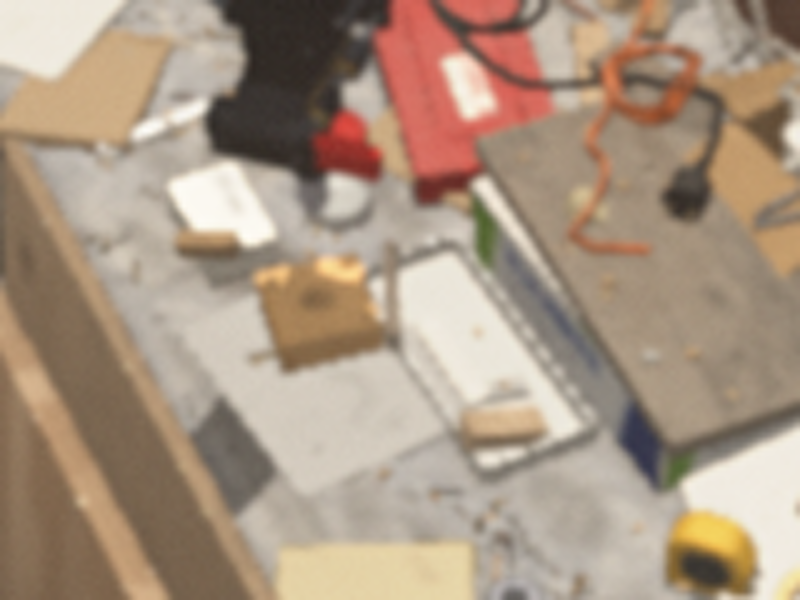

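{"api": "drive_tool", "payload": {
  "rows": [
    [[-0.02, 0.02, 0, 0, 0, 0.02, 0], [-0.045, 0.043, 0, 0, 0, 0.04, 0], [-0.07, 0.068, 0, 0, 0, 0.06, 0], [-0.095, 0.092, 0, 0, 0, 0.08, 0], [-0.12, 0.116, 0, 0, 0, 0.1, 0], [-0.145, 0.14, 0, 0, 0, 0.12, 0], [-0.17, 0.165, 0, 0, 0, 0.14, 0], [-0.19, 0.185, 0, 0, -0.002, 0.154, 0]]
  ]
}}

```text
clock: 7.85
tool_pos: [0.5342, -0.0825, 0.3637]
eef_rot: [-0.0, 0.952, 0.307, -0.002]
wrist_force: [0.4, -0.6, -3.9]
finger_gap: 0.0176
```

```bash
python3 go.py .5335 -.1785 .365 36
```

```text
t 7.85 pos [ 0.53424855 -0.08249412  0.36368168] yaw 35.79807337461443 F [ 0.42015098 -0.62962199 -3.94101093] gap 0.017581733622911707 j [ 0.74  0.17 -0.7   1.76  0.12  1.26  0.64]
shift [-0.0568  0.0774 -0.0013] turn [-0.0021  0.0036 -0.0035]
```

```bash
cat > endm.py <<'E'
from h import *
s=bot.snapshot('wrist');o=bot.get_obs()
h=cv2.cvtColor(s['color'],cv2.COLOR_RGB2HSV);m=(((h[...,0]<6)|(h[...,0]>174))&(h[...,1]>170)&(h[...,2]>80)).astype(np.uint8)
m[:,:240]=0;m[:,330:]=0;m[:120]=0
n,l,st,ce=cv2.connectedComponentsWithStats(m);i=1+st[1:,4].argmax();m=l==i
v,u=np.nonzero(m);v0=v.min();A=rot(o)
for dv in(0,10,20,40):
    us=u[v==v0+dv];
    for uu in(us.min(),us.max(),us.mean()):
        p=A.inv().apply(hit(s,uu,v0+dv,o['tool_pos'][2]-.1635+.004,True)-o['tool_pos']);print(dv,uu,v0+dv,np.round(p*1000,1),end=';')
    print()
E
python3 endm.py
```

```text
0 282 143 [  3.5 -65.7 159.4];0 286 143 [  5.2 -65.7 159.4];0 284.0 143 [  4.3 -65.7 159.4];
10 269 153 [ -2.1 -61.3 159.5];10 301 153 [ 11.7 -61.4 159.4];10 285.0 153 [  4.8 -61.3 159.4];
20 267 163 [ -3.  -56.9 159.5];20 304 163 [ 13.1 -57.1 159.4];20 285.5 163 [  5.1 -57.  159.4];
40 267 183 [ -3.  -48.1 159.5];40 304 183 [ 13.2 -48.3 159.4];40 285.5 183 [  5.1 -48.2 159.4];
```

{"api": "drive_tool", "payload": {
  "rows": [
    [[-0.012, 0.018, 0, 0, 0, 0, 0], [-0.027, 0.038, 0, 0, 0, 0, 0], [-0.042, 0.058, 0, 0, 0, 0, 0], [-0.053, 0.072, -0.001, -0.002, 0.003, -0.003, 0], [-0.057, 0.077, -0.001, -0.002, 0.003, -0.003, 0], [-0.057, 0.077, -0.001, -0.002, 0.003, -0.003, 0], [-0.057, 0.077, -0.001, -0.002, 0.003, -0.003, 0], [-0.057, 0.077, -0.001, -0.002, 0.003, -0.003, 0]]
  ]
}}

```text
clock: 8.57
tool_pos: [0.5346, -0.1728, 0.3657]
eef_rot: [-0.001, 0.95, 0.312, 0.001]
wrist_force: [-0.7, 0.1, -3.6]
finger_gap: 0.0175
```

```bash
python3 go.py .5335 -.1785 .365 36;python3 - <<'E'
from h import *
import pickle
a=bot.snapshot('scene');b=bot.snapshot('top');pickle.dump((a,b),open('s2.pkl','wb'))
for s in(a,b):
    o,d=ray(s,0,0);T=np.array(s['T']);p=np.linalg.inv(T)@np.array([.5335,-.1785,.15,1]);print(s['fx']*p[0]/p[2]+s['cx'],s['fy']*p[1]/p[2]+s['cy'])
c=a['color'][225:285,245:315];d=b['color'][195:265,310:380]
c=cv2.resize(c,(400,343),interpolation=2);d=cv2.resize(d,(343,343),interpolation=2)
cv2.imwrite('pics/sd.png',np.hstack([c,d])[:,:,::-1])
E
```

```text
t 8.57 pos [ 0.53458234 -0.17280348  0.36569895] yaw 36.307869054811675 F [-0.68192731  0.11046498 -3.55107383] gap 0.017528160316610336 j [ 0.84  0.21 -0.64  1.71  0.13  1.27  0.8 ]
shift [-0.0042  0.004   0.0007] turn [-0.001  -0.0022  0.0054]
272.57605022591133 236.70482529435
350.9227259063068 231.62030351307058
```

View pics/sd.png

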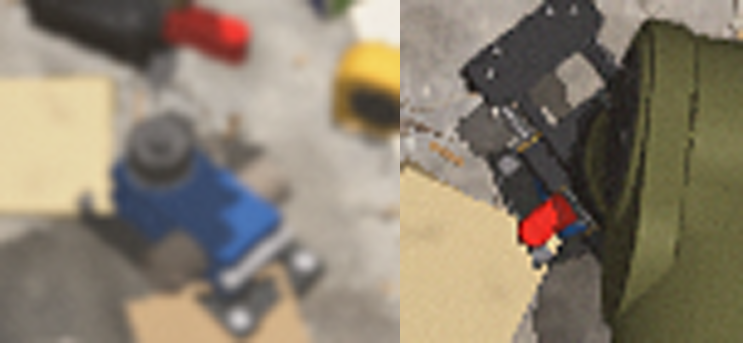

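```bash
sed -i "s/^s=bot.*/o=bot.get_obs();s=bot.snapshot('wrist')/" endm.py; python3 endm.py; python3 go.py .5335 -.1785 .365 36
```

```text
0 282 143 [ -0.6 -59.7 159.5];0 286 143 [  1.1 -59.7 159.5];0 284.0 143 [  0.2 -59.7 159.5];
10 269 153 [ -6.2 -55.4 159.5];10 300 153 [  7.1 -55.4 159.5];10 284.9 153 [  0.6 -55.4 159.5];
20 267 163 [ -7.1 -51.1 159.5];20 304 163 [  8.9 -51.1 159.5];20 285.5 163 [  0.9 -51.1 159.5];
40 266 183 [ -7.6 -42.3 159.5];40 304 183 [  8.9 -42.3 159.5];40 285.0 183 [  0.6 -42.3 159.5];
t 8.72 pos [ 0.53459322 -0.17331893  0.36611645] yaw 36.297534156954555 F [-0.1014808   0.15750184 -3.53583877] gap 0.017599502835478918 j [ 0.84  0.21 -0.64  1.71  0.13  1.27  0.8 ]
shift [-0.004   0.0035  0.0011] turn [ 0.0003 -0.002   0.0052]
```

```bash
python3 - <<'E'
from h import *
import pickle
b=pickle.load(open('s.pkl','rb'))[1];c=b['color'][195:265,190:270]
h=cv2.cvtColor(b['color'],cv2.COLOR_RGB2HSV)
print([hit(b,190+(x+.5)/3.8-.5,195+(y+.5)/3.8-.5,.038)[:2].round(4) for x,y in((100,88),(205,103),(192,206),(88,190),(146,147))])
# now: empty stand visible
b=pickle.load(open('s2.pkl','rb'))[1];g=b['color'][212:255,205:250]
w=hit(b,228,233,.038);print(w)
cv2.imwrite('pics/st.png',cv2.resize(b['color'][212:252,205:250],None,fx=14,fy=14,interpolation=2)[:,:,::-1])
E
```

```text
[array([0.5857, 0.2207]), array([0.5724, 0.1354]), array([0.4893, 0.1463]), array([0.5033, 0.2303]), array([0.5373, 0.1833])]
[0.53829933 0.18350089 0.038     ]
```

View pics/st.png

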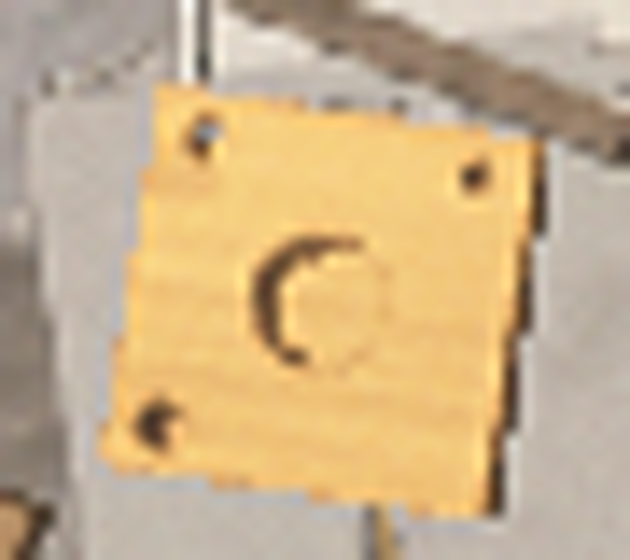

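```bash
python3 go.py .5335 -.1793 .330 36
```

```text
t 8.72 pos [ 0.53459322 -0.17331893  0.36611645] yaw 36.297534156954555 F [-0.1014808   0.15750184 -3.53583877] gap 0.017599502835478918 j [ 0.84  0.21 -0.64  1.71  0.13  1.27  0.8 ]
shift [-0.0045  0.0042  0.0361] turn [ 0.0003 -0.002   0.0052]
```

{"api": "drive_tool", "payload": {
  "rows": [
    [[-0.0045, 0.0042, 0.01, 0, -0.002, 0.005, 0], [-0.0045, 0.0042, 0.02, 0, -0.002, 0.005, 0], [-0.0045, 0.0042, 0.03, 0, -0.002, 0.005, 0], [-0.0045, 0.0042, 0.036, 0, -0.002, 0.005, 0], [-0.0045, 0.0042, 0.036, 0, -0.002, 0.005, 0], [-0.0045, 0.0042, 0.036, 0, -0.002, 0.005, 0]]
  ]
}}

```text
clock: 9.22
tool_pos: [0.5331, -0.1809, 0.3292]
eef_rot: [-0.0, 0.951, 0.308, -0.0]
wrist_force: [0.1, -0.2, -3.5]
finger_gap: 0.0178
```

```bash
python3 go.py .5335 -.1793 .315 36
```

```text
t 9.22 pos [ 0.53308621 -0.18090168  0.32923694] yaw 35.878653111705134 F [ 0.06931592 -0.17697558 -3.45118318] gap 0.017798971812938436 j [ 0.84  0.24 -0.63  1.75  0.15  1.2   0.79]
shift [ 0.0013 -0.001   0.0142] turn [-0.001   0.0007 -0.0021]
```

{"api": "drive_tool", "payload": {
  "rows": [
    [[0.0013, -0.001, 0.005, -0.001, 0.0007, -0.002, 0], [0.0013, -0.001, 0.01, -0.001, 0.0007, -0.002, 0], [0.0013, -0.001, 0.014, -0.001, 0.0007, -0.002, 0], [0.0013, -0.001, 0.014, -0.001, 0.0007, -0.002, 0]]
  ]
}}

```text
clock: 9.55
tool_pos: [0.5334, -0.1794, 0.315]
eef_rot: [0.0, 0.951, 0.309, -0.0]
wrist_force: [-0.1, -0.7, -2.1]
finger_gap: 0.018
```

{"api": "drive_tool", "payload": {
  "rows": [
    [[0, 0, 0.001, 0, 0, 0, 0], [0, 0, 0.002, 0, 0, 0, 0], [0, 0, 0.003, 0, 0, 0, 0], [0, 0, 0.004, 0, 0, 0, 0], [0, 0, 0.004, 0, 0, 0, 0]]
  ]
}}

```text
clock: 9.97
tool_pos: [0.5337, -0.1795, 0.312]
eef_rot: [0.001, 0.951, 0.309, 0.0]
wrist_force: [0.1, -0.5, -3.3]
finger_gap: 0.0175
```

```bash
python3 go.py .5335 -.1793 .305 36
```

```text
t 9.97 pos [ 0.5337032  -0.17951517  0.3119651 ] yaw 35.97947183392022 F [ 0.11976225 -0.45193705 -3.26718733] gap 0.01753576161032114 j [ 0.83  0.26 -0.63  1.77  0.17  1.17  0.78]
shift [-0.     -0.0003  0.007 ] turn [ 0.0015 -0.0004 -0.0004]
```

{"api": "drive_tool", "payload": {
  "rows": [
    [[0, 0, 0.001, 0, 0, 0, 0], [0, 0, 0.002, 0, 0, 0, 0], [0, 0, 0.003, 0, 0, 0, 0], [0, 0, 0.003, 0, 0, 0, 0]]
  ]
}}

```text
clock: 10.3
tool_pos: [0.5336, -0.1795, 0.3088]
eef_rot: [0.001, 0.951, 0.309, 0.0]
wrist_force: [-0.8, 0.2, -3.0]
finger_gap: 0.0173
```

{"api": "drive_tool", "payload": {
  "rows": [
    [[0, 0, 0.001, 0, 0, 0, 0], [0, 0, 0.002, 0, 0, 0, 0], [0, 0, 0.002, 0, 0, 0, 0]]
  ]
}}

```text
clock: 10.55
tool_pos: [0.5337, -0.1795, 0.3068]
eef_rot: [0.001, 0.951, 0.309, 0.0]
wrist_force: [0.4, 0.6, -3.4]
finger_gap: 0.0179
```

{"api": "drive_tool", "payload": {
  "rows": [
    [[0, 0, 0.001, 0, 0, 0, 0], [0, 0, 0.002, 0, 0, 0, 0], [0, 0, 0.002, 0, 0, 0, 0]]
  ]
}}

```text
clock: 10.8
tool_pos: [0.5337, -0.1792, 0.3049]
eef_rot: [0.0, 0.951, 0.309, 0.0]
wrist_force: [0.1, 0.8, -4.6]
finger_gap: 0.0174
```

{"api": "drive_tool", "payload": {
  "rows": [
    [[0, 0, 0.001, 0, 0, 0, 0], [0, 0, 0.002, 0, 0, 0, 0], [0, 0, 0.002, 0, 0, 0, 0]]
  ]
}}

```text
clock: 11.05
tool_pos: [0.5336, -0.1792, 0.3027]
eef_rot: [0.0, 0.951, 0.309, 0.0]
wrist_force: [-0.7, 1.2, -3.8]
finger_gap: 0.0178
```

{"api": "drive_tool", "payload": {
  "rows": [
    [[0, 0, 0.001, 0, 0, 0, 0], [0, 0, 0.001, 0, 0, 0, 0], [0, 0, 0.001, 0, 0, 0, 0]]
  ]
}}

```text
clock: 11.3
tool_pos: [0.5336, -0.1792, 0.3018]
eef_rot: [0.0, 0.951, 0.309, 0.0]
wrist_force: [-1.7, 2.3, -5.0]
finger_gap: 0.0178
```

{"api": "drive_tool", "payload": {
  "rows": [
    [[0, 0, 0.001, 0, 0, 0, 0], [0, 0, 0.002, 0, 0, 0, 0], [0, 0, 0.002, 0, 0, 0, 0]]
  ]
}}

```text
clock: 11.55
tool_pos: [0.5337, -0.1792, 0.2999]
eef_rot: [0.0, 0.951, 0.309, 0.0]
wrist_force: [-1.8, 2.3, -2.7]
finger_gap: 0.0175
```

{"api": "drive_tool", "payload": {
  "rows": [
    [[0, 0, 0.001, 0, 0, 0, 0], [0, 0, 0.001, 0, 0, 0, 0]]
  ]
}}

```text
clock: 11.72
tool_pos: [0.5337, -0.1792, 0.2989]
eef_rot: [0.0, 0.951, 0.309, 0.0]
wrist_force: [-2.0, 3.5, -2.6]
finger_gap: 0.0179
```

{"api": "drive_tool", "payload": {
  "rows": [
    [[0, 0, 0.001, 0, 0, 0, 0], [0, 0, 0.001, 0, 0, 0, 0]]
  ]
}}

```text
clock: 11.88
tool_pos: [0.5337, -0.1793, 0.2979]
eef_rot: [0.0, 0.951, 0.309, 0.0]
wrist_force: [-2.0, 2.9, -1.8]
finger_gap: 0.0177
```

```bash
python3 -c "
from h import *
o=bot.get_obs();print(o['wrist_force'],o['moment'])"; python3 go.py .5335 -.1793 .29 36
```

```text
[-2.00174328  2.94405339 -1.82951369] [0.91359755 0.40896269 0.00428237]
t 11.88 pos [ 0.53369963 -0.17925715  0.29790867] yaw 35.99287554310581 F [-2.00174328  2.94405339 -1.82951369] gap 0.01767686433268418 j [ 0.83  0.27 -0.63  1.78  0.18  1.14  0.77]
shift [-0.0002 -0.0001  0.0079] turn [ 0.001  -0.0004 -0.0001]
```

{"api": "drive_tool", "payload": {
  "rows": [
    [[0, -0.0005, 0, 0, 0, 0, 0], [0, -0.0005, 0.001, 0, 0, 0, 0], [0, -0.0005, 0.001, 0, 0, 0, 0]]
  ]
}}

```text
clock: 12.13
tool_pos: [0.5335, -0.1791, 0.297]
eef_rot: [0.001, 0.951, 0.309, 0.001]
wrist_force: [-2.1, 2.4, -2.8]
finger_gap: 0.0177
```

{"api": "drive_tool", "payload": {
  "rows": [
    [[0, 0, 0.001, 0, 0, 0, 0], [0, 0, 0.001, 0, 0, 0, 0]]
  ]
}}

```text
clock: 12.3
tool_pos: [0.5335, -0.1792, 0.2959]
eef_rot: [0.001, 0.951, 0.309, 0.0]
wrist_force: [-1.6, 2.4, -2.0]
finger_gap: 0.0177
```

{"api": "drive_tool", "payload": {
  "rows": [
    [[0, 0, 0.0007, 0, 0, 0, 0], [0, 0, 0.0007, 0, 0, 0, 0]]
  ]
}}

```text
clock: 12.47
tool_pos: [0.5335, -0.1791, 0.2953]
eef_rot: [0.001, 0.951, 0.309, 0.0]
wrist_force: [-1.2, 2.9, -2.4]
finger_gap: 0.0177
```

{"api": "drive_tool", "payload": {
  "rows": [
    [[0, 0, 0.0007, 0, 0, 0, 0], [0, 0, 0.0007, 0, 0, 0, 0]]
  ]
}}

```text
clock: 12.63
tool_pos: [0.5335, -0.1791, 0.2946]
eef_rot: [0.001, 0.951, 0.309, 0.0]
wrist_force: [-1.4, 3.4, -1.6]
finger_gap: 0.0175
```

{"api": "drive_tool", "payload": {
  "rows": [
    [[0, 0, 0.0006, 0, 0, 0, 0], [0, 0, 0.0006, 0, 0, 0, 0]]
  ]
}}

```text
clock: 12.8
tool_pos: [0.5335, -0.1792, 0.294]
eef_rot: [0.001, 0.951, 0.309, 0.0]
wrist_force: [-0.5, 2.0, -2.2]
finger_gap: 0.0178
```

{"api": "drive_tool", "payload": {
  "rows": [
    [[0, 0, 0.0005, 0, 0, 0, 0], [0, 0, 0.0005, 0, 0, 0, 0]]
  ]
}}

```text
clock: 12.97
tool_pos: [0.5335, -0.1791, 0.2939]
eef_rot: [0.001, 0.951, 0.309, 0.0]
wrist_force: [-2.8, 2.5, 0.9]
finger_gap: 0.0177
```

{"api": "drive_tool", "payload": {
  "rows": [
    [[0, 0, 0.0005, 0, 0, 0, 0], [0, 0, 0.0005, 0, 0, 0, 0]]
  ]
}}

```text
clock: 13.13
tool_pos: [0.5336, -0.1791, 0.2938]
eef_rot: [0.001, 0.951, 0.309, 0.0]
wrist_force: [-4.0, 3.1, 4.5]
finger_gap: 0.0176
```

{"api": "drive_tool", "payload": {
  "rows": [
    [[0, -0.0003, -0.0003, 0, 0, 0.03, 0], [0, -0.0003, -0.0003, 0, 0, 0.07, 0], [0, -0.0003, -0.0003, 0, 0, 0.12, 0], [0, -0.0003, -0.0003, 0, 0, 0.17, 0], [0, -0.0003, -0.0003, 0, 0, 0.22, 0], [0, -0.0003, -0.0003, 0, 0, 0.27, 0], [0, -0.0003, -0.0003, 0, 0, 0.3, 0]]
  ],
  "squeeze": 60
}}

```text
clock: 13.72
tool_pos: [0.5336, -0.1787, 0.2939]
eef_rot: [0.001, 0.987, 0.163, 0.001]
wrist_force: [-2.2, 2.3, 2.6]
finger_gap: 0.0174
```

```bash
python3 -c "
from h import *
o=bot.get_obs();print(o['wrist_force'],o['moment'])"; python3 go.py .5335 -.1793 .294 36
```

```text
[-2.15409869  2.25401557  2.59224978] [0.76763014 0.61062492 0.3552353 ]
t 13.72 pos [ 0.53355122 -0.17866589  0.29387419] yaw 18.731198960613764 F [-2.15409869  2.25401557  2.59224978] gap 0.017402810777998868 j [ 0.79  0.27 -0.59  1.79  0.16  1.13  0.48]
shift [-0.0003  0.0006 -0.0001] turn [ 0.0023 -0.0011 -0.3014]
```

{"api": "drive_tool", "payload": {
  "rows": [
    [[0, 0, 0, 0, 0, 0.05, 0], [0, 0, 0, 0, 0, 0.1, 0], [0, 0, 0, 0, 0, 0.15, 0], [0, 0, 0, 0, 0, 0.2, 0], [0, 0, 0, 0, 0, 0.25, 0], [0, 0, 0, 0, 0, 0.3, 0], [0, 0, 0, 0, 0, 0.35, 0], [0, 0, 0, 0, 0, 0.4, 0]]
  ]
}}

```text
clock: 14.38
tool_pos: [0.5337, -0.1788, 0.2939]
eef_rot: [0.001, 0.999, -0.037, 0.001]
wrist_force: [-1.3, 2.7, 2.6]
finger_gap: 0.0178
```

```bash
cat > st.py <<'E'
from h import *
o=bot.get_obs();print(round(o['clock'],2),o['tool_pos'].round(4),o['wrist_force'].round(1),o['moment'].round(3),'yaw',np.degrees(np.arctan2(*rot(o).as_matrix()[[1,0],0])).round(2),o['finger_gap'].round(4))
E
python3 st.py
```

```text
Traceback (most recent call last):
  File "st.py", line 2, in <module>
    o=bot.get_obs();print(round(o['clock'],2),o['tool_pos'].round(4),o['wrist_force'].round(1),o['moment'].round(3),'yaw',np.degrees(np.arctan2(*rot(o).as_matrix()[[1,0],0])).round(2),o['finger_gap'].round(4))
                                                                                                                                                                                        ^^^^^^^^^^^^^^^^^^^^^
AttributeError: 'float' object has no attribute 'round'
```

{"api": "drive_tool", "payload": {
  "rows": [
    [[0, 0, 0, 0, 0, 0.03, 0], [0, 0, 0, 0, 0, 0.06, 0], [0, 0, 0, 0, 0, 0.09, 0], [0, 0, 0, 0, 0, 0.12, 0], [0, 0, 0, 0, 0, 0.15, 0]]
  ]
}}

```text
clock: 14.8
tool_pos: [0.5338, -0.1788, 0.2939]
eef_rot: [0.001, 0.994, -0.111, 0.002]
wrist_force: [-1.5, 1.6, 1.2]
finger_gap: 0.0175
```

```bash
sed -i "s/o\['finger_gap'\].round(4)/o['finger_gap']/" st.py; python3 st.py
```

```text
14.8 [ 0.5338 -0.1788  0.2939] [-1.5  1.6  1.2] [0.635 0.38  0.29 ] yaw -12.73 0.01749077902490648
```

Still about 0.3 N m. On in small steps.

{"api": "drive_tool", "payload": {
  "rows": [
    [[0, 0, 0, 0, 0, 0.02, 0], [0, 0, 0, 0, 0, 0.04, 0], [0, 0, 0, 0, 0, 0.06, 0], [0, 0, 0, 0, 0, 0.08, 0]]
  ]
}}

```text
clock: 15.13
tool_pos: [0.5338, -0.1789, 0.2939]
eef_rot: [0.001, 0.989, -0.151, 0.002]
wrist_force: [-0.4, 2.3, 2.8]
finger_gap: 0.0177
```

```bash
python3 st.py
```

```text
15.13 [ 0.5338 -0.1789  0.2939] [-0.4  2.3  2.8] [0.55  0.086 0.274] yaw -17.37 0.0177425378107876
```

{"api": "drive_tool", "payload": {
  "rows": [
    [[0, 0, 0, 0, 0, 0.02, 0], [0, 0, 0, 0, 0, 0.04, 0], [0, 0, 0, 0, 0, 0.06, 0]]
  ]
}}

```text
clock: 15.38
tool_pos: [0.5337, -0.179, 0.2938]
eef_rot: [0.0, 0.984, -0.181, 0.002]
wrist_force: [-1.2, 1.6, 4.1]
finger_gap: 0.0174
```

```bash
python3 st.py
```

```text
15.38 [ 0.5337 -0.179   0.2938] [-1.2  1.6  4.1] [ 0.51  -0.178  0.281] yaw -20.84 0.01742515776152489
```

{"api": "drive_tool", "payload": {
  "rows": [
    [[0, 0, 0, 0, 0, 0.02, 0], [0, 0, 0, 0, 0, 0.04, 0], [0, 0, 0, 0, 0, 0.06, 0]]
  ]
}}

```text
clock: 15.63
tool_pos: [0.5337, -0.179, 0.2938]
eef_rot: [0.0, 0.978, -0.21, 0.002]
wrist_force: [2.0, 2.0, 4.0]
finger_gap: 0.0173
```

```bash
python3 st.py
```

```text
15.63 [ 0.5337 -0.179   0.2938] [2. 2. 4.] [ 0.427 -0.389  0.298] yaw -24.29 0.017267214338491835
```

{"api": "drive_tool", "payload": {
  "rows": [
    [[0, 0, 0, 0, 0, 0.02, 0], [0, 0, 0, 0, 0, 0.04, 0], [0, 0, 0, 0, 0, 0.04, 0]]
  ]
}}

```text
clock: 15.88
tool_pos: [0.5337, -0.179, 0.2939]
eef_rot: [0.0, 0.973, -0.23, 0.002]
wrist_force: [3.0, 0.9, 5.7]
finger_gap: 0.0174
```

```bash
python3 st.py
```

```text
15.88 [ 0.5337 -0.179   0.2939] [3.  0.9 5.7] [ 0.311 -0.626  0.25 ] yaw -26.55 0.01742924576944781
```

{"api": "drive_tool", "payload": {
  "rows": [
    [[0, 0, -0.0003, 0, 0, 0.02, 0], [0, 0, -0.0003, 0, 0, 0.04, 0], [0, 0, -0.0003, 0, 0, 0.04, 0]]
  ]
}}

```text
clock: 16.13
tool_pos: [0.5337, -0.179, 0.2939]
eef_rot: [0.0, 0.968, -0.249, 0.002]
wrist_force: [3.9, 0.8, 3.2]
finger_gap: 0.0177
```

```bash
python3 st.py
```

```text
16.13 [ 0.5337 -0.179   0.2939] [3.9 0.8 3.2] [ 0.075 -1.08   0.235] yaw -28.84 0.017713783715001714
```

{"api": "drive_tool", "payload": {
  "rows": [
    [[0, 0, 0, 0, 0, 0.02, 0], [0, 0, 0, 0, 0, 0.04, 0], [0, 0, 0, 0, 0, 0.04, 0]]
  ]
}}

```text
clock: 16.38
tool_pos: [0.5337, -0.179, 0.2939]
eef_rot: [0.0, 0.963, -0.268, 0.001]
wrist_force: [5.4, 0.3, 3.4]
finger_gap: 0.0176
```

```bash
python3 st.py
```

```text
16.38 [ 0.5337 -0.179   0.2939] [5.4 0.3 3.4] [ 0.033 -1.367  0.237] yaw -31.14 0.01757790267627529
```

{"api": "drive_tool", "payload": {
  "rows": [
    [[0.0004, -0.0003, 0, 0, 0, 0.02, 0], [0.0004, -0.0003, 0, 0, 0, 0.04, 0], [0.0004, -0.0003, 0, 0, 0, 0.04, 0]]
  ]
}}

```text
clock: 16.63
tool_pos: [0.5339, -0.179, 0.2938]
eef_rot: [0.001, 0.958, -0.287, 0.001]
wrist_force: [4.4, 0.5, 4.1]
finger_gap: 0.0177
```

```bash
python3 st.py
```

```text
16.63 [ 0.5339 -0.179   0.2938] [4.4 0.5 4.1] [-0.145 -1.167  0.487] yaw -33.41 0.017738432909713362
```

{"api": "drive_tool", "payload": {
  "rows": [
    [[0, 0, 0, 0, 0, 0.02, 0], [0, 0, 0, 0, 0, 0.04, 0], [0, 0, 0, 0, 0, 0.04, 0]]
  ]
}}

```text
clock: 16.88
tool_pos: [0.5339, -0.179, 0.2938]
eef_rot: [0.001, 0.952, -0.306, 0.001]
wrist_force: [3.8, -1.3, 4.3]
finger_gap: 0.0177
```

```bash
python3 st.py
```

```text
16.88 [ 0.5339 -0.179   0.2938] [ 3.8 -1.3  4.3] [-0.334 -1.185  0.773] yaw -35.67 0.017728216345666462
```

{"api": "drive_tool", "payload": {
  "rows": [
    [[0, 0, 0, 0, 0, 0.02, 0], [0, 0, 0, 0, 0, 0.04, 0], [0, 0, 0, 0, 0, 0.04, 0]]
  ]
}}

```text
clock: 17.13
tool_pos: [0.5338, -0.179, 0.2938]
eef_rot: [0.001, 0.946, -0.325, 0.001]
wrist_force: [3.7, -1.2, 4.6]
finger_gap: 0.0179
```

```bash
python3 st.py
```

```text
17.13 [ 0.5338 -0.179   0.2938] [ 3.7 -1.2  4.6] [-0.595 -1.085  1.073] yaw -37.97 0.017932649862501284
```

{"api": "drive_tool", "payload": {
  "rows": [
    [[0, 0, 0, 0, 0, -0.03, 0], [0, 0, 0, 0, 0, -0.06, 0], [0, 0, 0, 0, 0, -0.09, 0], [0, 0, 0, 0, 0, -0.11, 0], [0, 0, 0, 0, 0, -0.11, 0]]
  ]
}}

```text
clock: 17.55
tool_pos: [0.5339, -0.1791, 0.2938]
eef_rot: [0.0, 0.962, -0.273, 0.001]
wrist_force: [4.5, -0.6, 5.6]
finger_gap: 0.0173
```

```bash
python3 st.py
```

```text
17.55 [ 0.5339 -0.1791  0.2938] [ 4.5 -0.6  5.6] [-0.397 -1.281 -0.04 ] yaw -31.72 0.017348536625481976
```

{"api": "drive_tool", "payload": {
  "rows": [
    [[0, 0, 0, 0, 0, 0, 0.25], [0, 0, 0, 0, 0, 0, 0.3], [0, 0, 0, 0, 0, 0, 0.4], [0, 0, 0, 0, 0, 0, 0.6], [0, 0, 0, 0, 0, 0, 0.6], [0, 0, 0, 0, 0, 0, 0.6], [0, 0, 0, 0, 0, 0, 0.6], [0, 0, 0, 0, 0, 0, 0.6]]
  ],
  "squeeze": 10
}}

```text
clock: 18.22
tool_pos: [0.5329, -0.1787, 0.2924]
eef_rot: [0.0, 0.962, -0.273, -0.001]
wrist_force: [-0.1, -0.1, -0.8]
finger_gap: 0.0509
```

```bash
python3 st.py
```

```text
18.22 [ 0.5329 -0.1787  0.2924] [-0.1 -0.1 -0.8] [ 0.023 -0.025 -0.058] yaw -31.65 0.05091519492863059
```

{"api": "drive_tool", "payload": {
  "rows": [
    [[0, 0, -0.005, 0, 0, 0, 0.6], [0, 0, -0.015, 0, 0, 0, 0.6], [0, 0, -0.03, 0, 0, 0, 0.6], [0, 0, -0.05, 0, 0, 0, 0.6], [0, 0, -0.07, 0, 0, 0, 0.6], [0, 0, -0.09, 0, 0, 0, 0.6], [0, 0, -0.11, 0, 0, 0, 0.6], [0, 0, -0.11, 0, 0, 0, 0.6]]
  ]
}}

```text
clock: 18.88
tool_pos: [0.5347, -0.1787, 0.4091]
eef_rot: [0.001, 0.962, -0.273, 0.005]
wrist_force: [0.8, 0.2, 0.3]
finger_gap: 0.0522
```

{"api": "drive_tool", "payload": {
  "rows": [
    [[0, 0.02, 0, 0, 0, 0, 1], [0, 0.05, 0, 0, 0, 0, 1], [0, 0.07, 0, 0, 0, 0, 1], [0, 0.07, 0, 0, 0, 0, 1], [0, 0.07, 0, 0, 0, 0, 1]]
  ]
}}

```text
clock: 19.3
tool_pos: [0.4962, -0.2395, 0.4037]
eef_rot: [0.0, 0.962, -0.274, 0.001]
wrist_force: [0.4, 0.3, -0.5]
finger_gap: 0.0777
```

```bash
python3 - <<'E'
from h import *
s=bot.snapshot('wrist');a=bot.snapshot('scene')
c=cv2.resize(a['color'][215:285,240:320],(320,280),interpolation=2)
w=cv2.resize(s['color'],(480,360));k=np.zeros((360,800,3),np.uint8);k[:,:480]=w;k[:280,480:]=c
cv2.imwrite('pics/fin.png',k[:,:,::-1])
h=cv2.cvtColor(a['color'],cv2.COLOR_RGB2HSV);m=((h[...,0]<6)|(h[...,0]>174))&(h[...,1]>180)&(h[...,2]>90)
v,u=np.nonzero(m[215:285,240:320]);P=np.array([hit(a,x+240,y+215,.1345)[:2] for x,y in zip(u,v)],np.float32)*1000
print('scene, handle at z .1345',cv2.minAreaRect(P))
h=cv2.cvtColor(s['color'],cv2.COLOR_RGB2HSV);m=(((h[...,0]<6)|(h[...,0]>174))&(h[...,1]>170)&(h[...,2]>80)).astype(np.uint8)
n,l,st,ce=cv2.connectedComponentsWithStats(m)
for i in range(1,n):
  if st[i,4]>800:
    c=cv2.findContours((l==i).astype(np.uint8),0,1)[0][0][:,0]
    for z in(.1345,.144):print(ce[i],z,cv2.minAreaRect(np.array([hit(s,*p,z,True)[:2] for p in c],np.float32)*1000))
E
python3 st.py
```

```text
scene, handle at z .1345 ((533.546630859375, -181.94647216796875), (108.2957992553711, 13.631326675415039), 63.43161392211914)
[288.22406639 118.74593042] 0.1345 ((535.6990966796875, -179.36898803710938), (113.97447204589844, 17.611358642578125), 59.43277359008789)
[288.22406639 118.74593042] 0.144 ((535.5088500976562, -179.4633331298828), (109.63111114501953, 16.940181732177734), 59.43291473388672)
19.4 [ 0.4973 -0.2373  0.4038] [0.4 0.1 0.4] [-0.006 -0.061 -0.023] yaw -31.57 0.083405361608525
```

View pics/fin.png

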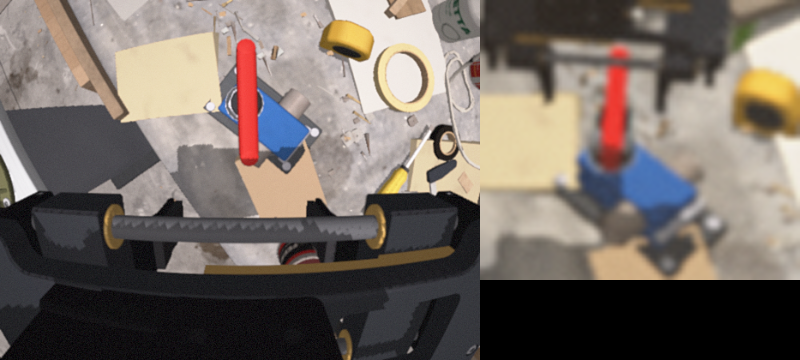

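```bash
python3 -c "
from rig import bot
print(bot.hand_in())"
```

```text
the job is handed in; nothing more can be done
None
```

The key is standing fully home in the clamp screw, the screw is turned clockwise against its stop, and I handed the job in at about 19.4 s.

- **Getting the key:** My first grip was too low and closed on the shank (gap 29 mm). I opened, moved up 9 mm and gripped the handle properly (gap 17.7 mm).
- **Inserting:** I read the hexagon angle from a wrist picture, and the key went straight in without searching. The lateral force stayed under about 5 N. It met the floor at the expected height (TCP 0.294 m, so about 19.5 mm deep). The push there was about 8 N, rising briefly to about 9 N during the turn.
- **Turning:** The moment held at about 0.25–0.3 N m for most of the turn. It then rose steadily to 1.07 N m at the stop. I unwound the grip to roughly zero moment before letting go.
- **Last checks:** The final picture shows the key standing in the screw with the gripper clear. Its handle is centred within about 2 mm of the socket, and its apparent length agrees with the fully-home height. The handle ended about 67° from where it went in.
- **Not settled:** The scene and wrist cameras disagreed on the handle by about 3 mm and 4°, and the scene picture is coarse. I never saw the depth in the socket directly; it rests on the arm's height reading and the floor contact. In the last pictures the things near the clamp looked undisturbed, but I did not measure the bystanders.

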